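Get the sample cartridge out from behind the reagent bottles

ROBOT

A 6-joint arm with a two-finger parallel gripper is mounted at the origin on the work surface. World frame = base frame: x ahead of the robot, y to its left, z up, the work surface at z = 0. Lengths are in m, angles in rad, forces in N, time in s.
With the tool pointing down it reaches from about 0.375 to 0.925 m from the base axis. Payload 5.7 kg.
Tool frame: the origin (TCP) lies between the finger pads; the fingertips stand 14 mm ahead of it and the grasp point (between the pads) lies 5 mm behind it (ctrl.tip_extent is the distance from the TCP to the fingertips, in m); z points along the fingers, y is the line along which they close (so a half turn about z gives the same grasp; the last joint's range is limited). The gripper opens to 88 mm and grips with 3 to 60 N. Pads are 20 mm wide; open, the fingers measure 115 mm over their backs; the gripper's body (75 mm by 178 mm) begins 61 mm behind the grasp point.
Start: joints at [1.201, 0.359, 1.51, -0, 1.272, -0.115], TCP at [0.151, 0.581, 0.237] pointing down, gripper open.
Joint ranges: [-2.97, 2.97], [-1.01, 2.36], [0.21, 2.38], [-0.96, 4.11], [0.2, 2.71], [-2.98, 2.98]. Speed limits (rad/s): [2.39, 2.39, 3.14, 3.14, 3.14, 3.14].

INTERFACE

Orientations are given as [roll, pitch, yaw] about the fixed x, y, z axes, in that order (R = Rz(yaw) Ry(pitch) Rx(roll)).
In Python, from bench import ctrl gives the robot as it stands. The module is installed in compiled form; this text tells all that it offers.
- The arm moves only by the shell command python3 -m handwheel 'ROWS' [FORCE]. ROWS is JSON, a list of rows, each a list of 5 numbers: the finger opening in m, from 0 to 0.0878, then the shift along the tool's x, y, z in m, then the turn about the tool's z in degrees. A call has 1 to 10 rows; each row shifts and turns the commanded pose from where the row before left it, along the tool's axes as they then stand; what a row does not reach is not made up. A row lasts 1/12 s, in which the tool goes at most 41.7 mm and 7.16 degrees, less where a joint would pass 70% of its speed; a pose out of reach is approached as far as the arm can. A call with a gripper value outside its range is refused whole. The fingers move at their own pace and stop on an object; FORCE is the grip in N (left out, the last holds). Time passes only in rows, so rows that do not move let the fingers close. It gives the time, the measured TCP pose, the force, the opening and the grip force at its end, in the units of the state.
- ctrl.get_obs(): the state, without advancing time (a new reading comes with each control period).
- ctrl.snapshot(name): name is "scene" or "top" or "wrist"; returns a dict with "img" (480x640x3 uint8, blue, green, red), "z_map" (480x640 float32, m along the optical axis (not along the pixel's ray), 0 where there is no reading), "mtx" (3x3 intrinsics, pixels), "pose" (4x4, takes a point from camera to world coordinates). Camera axes: x right, y up, looking along -z (the intrinsics and any distortion apply to the point x, -y, -z); pixel columns grow to the right and rows downward; lengths in m; the calibration is good to about 2 mm. A picture is of the moment at which its call begins.
- ctrl.close_job(): hands the job in; it is judged then, once.
The state is a dict: "clock": time; "joint_pos": joint angles; "dq": joint speeds; "tau": joint torques, N m; "tcp_pos": TCP position; "ee_rot": TCP orientation; "force": force on the tool from outside, world axes, zero at the start; "torque": the same for the moment, N m; "finger_gap": opening from 0.0 (shut) to 1.0 (fully open); "grip_force": force on a finger pad.
Only numpy, scipy, OpenCV 4.12 (cv2) and the standard library are available. Lean on these libraries where they do the work, as an engineer would, in place of code of your own. Each camera call takes 0.05 s, during which the arm holds its last target. There are 200 camera calls.

TASK

Clear all three reagent bottles from the grey carrier and stand them in the black parking tray; only then take out the yellow cartridge from behind them and lay it flat in the pocket of the yellow-rimmed loading dock. When it is in, put each bottle back in the middle of the seat of its cap's colour. Keep the bottles upright, set everything down gently without dropping it, and do not disturb the glass flask.

Things in the scene. Friction and masses are not known exactly. Their poses are not given: they have to be found in the camera images.
- bottle_blue: Loose white plastic reagent bottle with blue cap and blue band, 118 mm tall, 0.1 to 0.2 kg. Round body 44 mm in diameter up to 74 mm, tapering to 26 mm at 87 mm; the straight cap, 30 mm in diameter (31 mm at its lowest 3 mm), runs from 90 mm to the top at 118 mm: grip it there from above. Origin: centre of the underside, z up. At the start it stands on the blue seat.
- seat_blue: Fixed blue disc, 68 mm in diameter and 4 mm thick, on the grey carrier plate (plate 185 x 200 mm, 8 mm thick, so the disc's top is 12 mm above the bench). Home of the blue-capped bottle. Origin: centre of its underside, z up. The three seats stand around the cartridge, centres 60 to 87 mm from its centre and at least 85 mm from each other.
- bottle_orange: Loose white plastic reagent bottle with orange cap and orange band, 118 mm tall, 0.1 to 0.2 kg. Round body 44 mm in diameter up to 74 mm, tapering to 26 mm at 87 mm; the straight cap, 30 mm in diameter (31 mm at its lowest 3 mm), runs from 90 mm to the top at 118 mm: grip it there from above. Origin: centre of the underside, z up. At the start it stands on the orange seat.
- seat_orange: Fixed orange disc, 68 mm in diameter and 4 mm thick, on the grey carrier plate (plate 185 x 200 mm, 8 mm thick, so the disc's top is 12 mm above the bench). Home of the orange-capped bottle. Origin: centre of its underside, z up. The three seats stand around the cartridge, centres 60 to 87 mm from its centre and at least 85 mm from each other.
- bottle_green: Loose white plastic reagent bottle with green cap and green band, 118 mm tall, 0.1 to 0.2 kg. Round body 44 mm in diameter up to 74 mm, tapering to 26 mm at 87 mm; the straight cap, 30 mm in diameter (31 mm at its lowest 3 mm), runs from 90 mm to the top at 118 mm: grip it there from above. Origin: centre of the underside, z up. At the start it stands on the green seat.
- seat_green: Fixed green disc, 68 mm in diameter and 4 mm thick, on the grey carrier plate (plate 185 x 200 mm, 8 mm thick, so the disc's top is 12 mm above the bench). Home of the green-capped bottle. Origin: centre of its underside, z up. The three seats stand around the cartridge, centres 60 to 87 mm from its centre and at least 85 mm from each other.
- cartridge: Loose yellow plastic sample cartridge with a dark window on top: a block 60 mm long (its x), 34 mm wide (its y), 26 mm high, 0.06 to 0.11 kg. Origin: centre of its underside, z up. It starts flat on the 8 mm thick grey carrier plate, behind and between the three bottles, which leave no room for a gripper; grip it across its 34 mm width.
- parking_tray: Fixed shallow black tray on the bench, 270 mm long (its x) and 116 mm wide (its y), floor 4 mm thick, rim 14 mm high above the bench and 4 mm thick. Empty at the start; the three bottles fit in it in a row along x, 80 mm apart. Origin: centre of its underside.
- dock: Fixed aluminium loading dock, 104 x 78 mm plate 6 mm thick, with a yellow rim (14 mm high above the bench, 4 mm thick) around a black-floored pocket 76 mm long (its x) and 50 mm wide (its y); the pocket floor is 6 mm above the bench. The cartridge lies in it lengthwise, either way round, with 8 mm to spare on each side. Origin: centre of its underside.
- flask: Bystander: small conical green glass flask, 68 mm wide at the foot and 92 mm tall, standing beyond the work. Origin: centre of its underside. Leave it alone.

How it is judged:
On the way, in this order (a step that is already met when the one before it is completed fails the run):
1. all three bottles stand released in the parking tray, the cartridge not yet taken (x of bottle_blue in the frame of parking_tray between -0.115 and 0.115 m and y of bottle_blue in the frame of parking_tray between -0.038 and 0.038 m and z of each of bottle_blue, bottle_orange, bottle_green in the frame of parking_tray below 0.009 m and angle between each of bottle_blue, bottle_orange, bottle_green's own z axis and vertical below 0.12 rad and linear speed of each of bottle_blue, bottle_orange, bottle_green below 0.02 m/s and contact force between each of bottle_blue, bottle_orange, bottle_green and the fingers below 0.05 N and x of bottle_orange in the frame of parking_tray between -0.115 and 0.115 m and y of bottle_orange in the frame of parking_tray between -0.038 and 0.038 m and x of bottle_green in the frame of parking_tray between -0.115 and 0.115 m and y of bottle_green in the frame of parking_tray between -0.038 and 0.038 m and distance of cartridge from where it was at the start of the episode below 0.04 m), for 0.2 s.
2. the cartridge lies released in the dock's pocket while all three bottles still stand in the tray (horizontal distance between cartridge and dock below 0.013 m and z of cartridge in the frame of dock below 0.0095 m and angle between cartridge's own z axis and vertical below 0.08 rad and angle between the x axis of cartridge and the x axis of dock, either way round below 0.35 rad and linear speed of each of cartridge, bottle_blue, bottle_orange, bottle_green below 0.02 m/s and contact force between each of cartridge, bottle_blue, bottle_orange, bottle_green and the fingers below 0.05 N and x of bottle_blue in the frame of parking_tray between -0.115 and 0.115 m and y of bottle_blue in the frame of parking_tray between -0.038 and 0.038 m and z of each of bottle_blue, bottle_orange, bottle_green in the frame of parking_tray below 0.009 m and angle between each of bottle_blue, bottle_orange, bottle_green's own z axis and vertical below 0.12 rad and x of bottle_orange in the frame of parking_tray between -0.115 and 0.115 m and y of bottle_orange in the frame of parking_tray between -0.038 and 0.038 m and x of bottle_green in the frame of parking_tray between -0.115 and 0.115 m and y of bottle_green in the frame of parking_tray between -0.038 and 0.038 m), for 0.2 s.
At the end, for the whole second after the job is handed in: The cartridge lies flat in the dock's pocket (centre within 13 mm of the dock's centre, lengthwise within 0.35 rad), each bottle stands upright on the seat of its own colour (centre within 12 mm), all released and at rest (horizontal distance between cartridge and dock below 0.013 m and z of cartridge in the frame of dock below 0.0095 m and angle between cartridge's own z axis and vertical below 0.08 rad and angle between the x axis of cartridge and the x axis of dock, either way round below 0.35 rad and linear speed of each of cartridge, bottle_blue, bottle_orange, bottle_green below 0.02 m/s and contact force between each of cartridge, bottle_blue, bottle_orange, bottle_green and the fingers below 0.05 N and horizontal distance between bottle_blue and seat_blue below 0.012 m and z of bottle_blue in the frame of seat_blue between 0.001 and 0.008 m and angle between each of bottle_blue, bottle_orange, bottle_green's own z axis and vertical below 0.1 rad and horizontal distance between bottle_orange and seat_orange below 0.012 m and z of bottle_orange in the frame of seat_orange between 0.001 and 0.008 m and horizontal distance between bottle_green and seat_green below 0.012 m and z of bottle_green in the frame of seat_green between 0.001 and 0.008 m); the robot touches nothing.
It fails at once if a bottle tips by more than about 30 degrees (angle between any of bottle_blue, bottle_orange, bottle_green's own z axis and vertical above 0.55 rad).
It fails at once if a bottle or the cartridge is dropped or thrown (moves faster than 0.6 m/s out of the gripper) ((linear speed of cartridge above 0.6 m/s and contact force between cartridge and the fingers below 0.05 N) or (linear speed of bottle_blue above 0.6 m/s and contact force between bottle_blue and the fingers below 0.05 N) or (linear speed of bottle_orange above 0.6 m/s and contact force between bottle_orange and the fingers below 0.05 N) or (linear speed of bottle_green above 0.6 m/s and contact force between bottle_green and the fingers below 0.05 N)).
It fails at once if the glass flask is moved by more than 20 mm (distance of flask from where it was at the start of the episode above 0.02 m).
It also fails if it takes over 144 s, if anything falls off the work surface, if the arm or the gripper's body presses on something with over 40 N, if the wrist force passes 120 N, or if a joint passes its speed limit or range.

## Working session

There is one attempt and no reset: what is moved stays moved. The work goes in short steps, Python scripts to look and compute and a shell command to move; the robot and the scene stay as the last step left them, time stands still between calls to the robot, and variables do not carry over. Pictures are saved under pics/ and viewed, at most 14 in all, crops included, and the job is handed in when it is done.

```bash
mkdir -p pics
cat > h.py <<'E'
import numpy as np, cv2
from bench import ctrl
def snap(n):
    return ctrl.snapshot(n)
def pt(s,u,v,z=None):
    """pixel -> world; z given: ray on plane, else depth map"""
    K,P=s["mtx"],np.array(s["pose"])
    d=np.array([(u-K[0][2])/K[0][0],-(v-K[1][2])/K[1][1],-1.0])
    if z is None: return P[:3,:3]@(d*s["z_map"][int(round(v)),int(round(u))])+P[:3,3]
    r=P[:3,:3]@d
    return P[:3,3]+r*(z-P[2,3])/r[2]
def cloud(s):
    K,P=np.array(s["mtx"]),np.array(s["pose"]); z=s["z_map"]
    v,u=np.mgrid[:480,:640]
    c=np.stack([(u-K[0,2])/K[0,0]*z,-(v-K[1,2])/K[1,1]*z,-z],-1)
    return c@P[:3,:3].T+P[:3,3]
E
python3 - <<'E'
from h import *
o=ctrl.get_obs();print({k:np.round(v,3) for k,v in o.items()})
for n in("scene","top","wrist"):
    s=snap(n);cv2.imwrite(f"pics/{n}0.png",s["img"]);print(n,np.round(s["mtx"],1).tolist(),np.round(s["pose"],3).tolist(),(s["z_map"]>0).mean(),[k for k in s])
    np.savez(f"{n}0.npz",**{k:np.array(v) for k,v in s.items()})
E
```

```text
{'clock': np.float64(0.0), 'joint_pos': array([ 1.201,  0.36 ,  1.511,  0.   ,  1.272, -0.115]), 'dq': array([ 0.   , -0.001,  0.001,  0.001,  0.002,  0.001]), 'tau': array([ 1.0000e-03, -5.1537e+01, -2.7073e+01,  6.7000e-02,  3.5000e-02,
       -0.0000e+00]), 'tcp_pos': array([0.151, 0.58 , 0.236]), 'ee_rot': array([-3.14 , -0.   ,  2.887]), 'force': array([ 1.057, -0.789, -0.162]), 'torque': array([ 0.031, -0.007, -0.03 ]), 'grip_force': np.float64(0.0), 'finger_gap': np.float64(1.0)}
scene [[544.7, 0.0, 319.9], [0.0, 544.7, 241.7], [0.0, 0.0, 1.0]] [[-0.482, -0.517, 0.707, 1.478], [0.876, -0.29, 0.385, 0.486], [0.006, 0.805, 0.593, 0.739], [0.0, 0.0, 0.0, 1.0]] 0.9957682291666666 ['img', 'z_map', 'mtx', 'pose']
top [[612.9, 0.0, 322.1], [0.0, 612.9, 235.3], [0.0, 0.0, 1.0]] [[0.003, 0.99, -0.138, 0.475], [-1.0, 0.004, 0.007, 0.005], [0.008, 0.138, 0.99, 1.194], [0.0, 0.0, 0.0, 1.0]] 0.9961197916666666 ['img', 'z_map', 'mtx', 'pose']
wrist [[401.7, 0.0, 318.4], [0.0, 401.7, 242.2], [0.0, 0.0, 1.0]] [[0.252, -0.925, -0.286, 0.072], [0.968, 0.24, 0.076, 0.601], [-0.002, -0.296, 0.955, 0.384], [0.0, 0.0, 0.0, 1.0]] 0.9958919270833333 ['img', 'z_map', 'mtx', 'pose']
```

View pics/top0.png

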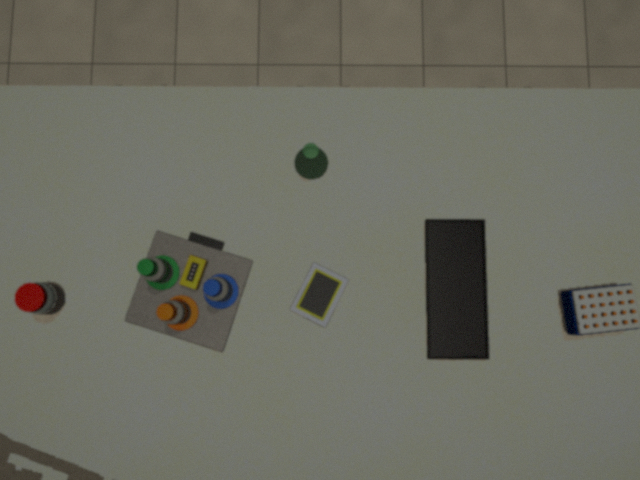

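View pics/scene0.png

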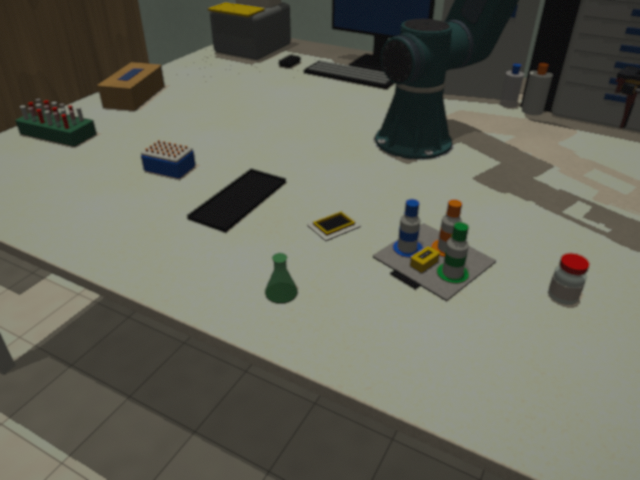

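The top view shows the caps: blue at (213,287), orange (165,312), green (150,267). It also shows the cartridge at (193,272), the dock at (320,294), the tray at (457,289) and the flask at (311,162). The scene view shows the same layout, with nothing else near the work.

```bash
cat >> h.py <<'E'
HUE=dict(blue=(100,125),orange=(6,17),green=(55,85),yellow=(22,34))
def mask(s,c,smin=110,vmin=40):
    hsv=cv2.cvtColor(s["img"],cv2.COLOR_BGR2HSV); a,b=HUE[c]
    return cv2.inRange(hsv,(a,smin,vmin),(b,255,255))>0
def near(X,c,r): return np.hypot(X[...,0]-c[0],X[...,1]-c[1])<r
def circ(p,r):
    from scipy.optimize import least_squares
    f=least_squares(lambda q:np.hypot(p[:,0]-q[0],p[:,1]-q[1])-r,p.mean(0)[:2],loss="soft_l1",f_scale=.001)
    return f.x
def rays(s,uv,z): return np.array([pt(s,u,v,z)[:2] for u,v in uv])
def rect(s,m,z):
    cs,_=cv2.findContours(m.astype(np.uint8),cv2.RETR_EXTERNAL,cv2.CHAIN_APPROX_NONE)
    c=max(cs,key=cv2.contourArea)[:,0]
    p=rays(s,c,z);(cx,cy),(w,h),a=cv2.minAreaRect(p.astype(np.float32)*1000)
    if w<h:w,h,a=h,w,a+90
    return round(cx/1000,4),round(cy/1000,4),round(w),round(h),round((a+90)%180-90,1)
E
python3 - <<'E'
from h import *
for n in("top","scene"):
    s=dict(np.load(n+"0.npz"));C=cloud(s);z=C[...,2]
    reg=near(C,(.47,.25),.2)
    for c in("blue","orange","green"):
        m=mask(s,c)&reg&(z>.09)&(z<.15)
        k=m&(z>np.percentile(z[m],85)-.006); P=C[k]
        # top face: flat points; mid of extents on plane of top height
        zt=np.median(P[:,2]); print(n,c,m.sum(),k.sum(),"ztop",zt.round(4),"cen",((P.max(0)+P.min(0))/2)[:2].round(4),P.mean(0)[:2].round(4),"ext",np.ptp(P,0)[:2].round(3))
    hsv=cv2.cvtColor(s["img"],cv2.COLOR_BGR2HSV)
    blk=(hsv[...,2]<60)&near(C,(.47,-.22),.2)&(z<.03)
    print("tray",rect(s,blk,.014),"z",np.percentile(z[blk],[5,50,95]).round(4))
    y=mask(s,"yellow",90)&near(C,(.46,0),.09)
    print("dock",rect(s,y,.014),np.percentile(z[y],[5,50,95]).round(4))
    y=mask(s,"yellow",90)&near(C,(.49,.21),.12)&(z<.06)
    print("cart",rect(s,y,.034),np.percentile(z[y],[5,50,95]).round(4))
E
python3 - <<'E'
E
```

```text
top blue 231 220 ztop 0.129 cen [0.5323 0.1878] [0.5319 0.1876] ext [0.028 0.029]
top orange 272 215 ztop 0.1288 cen [0.49   0.2668] [0.4895 0.267 ] ext [0.029 0.029]
top green 214 202 ztop 0.1288 cen [0.5668 0.3031] [0.5668 0.3031] ext [0.028 0.027]
tray (0.537, -0.2621, 263, 117, -0.2) z [-0.0005  0.0036  0.0116]
dock (0.5213, 0.0039, 73, 57, -27.6) [0.0039 0.0113 0.0162]
cart (0.5659, 0.2402, 61, 38, -19.0) [0.009  0.0324 0.0362]
scene blue 175 86 ztop 0.1292 cen [0.5353 0.1924] [0.537  0.1922] ext [0.029 0.025]
scene orange 211 99 ztop 0.1293 cen [0.4907 0.2699] [0.4936 0.2706] ext [0.029 0.027]
scene green 214 111 ztop 0.1292 cen [0.5693 0.3063] [0.5711 0.3066] ext [0.031 0.025]
tray (0.5465, -0.254, 273, 120, 0.0) z [-0.7499  0.0035  0.0109]
dock (0.5248, 0.0072, 80, 63, -27.7) [0.0043 0.0103 0.015 ]
cart (0.5802, 0.2474, 84, 50, -17.2) [0.0117 0.0313 0.0349]
```

View pics/wrist0.png

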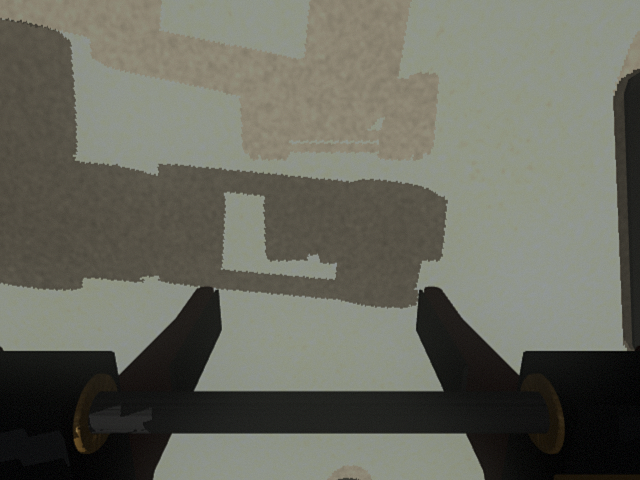

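```bash
cat > go.py <<'E'
import sys,numpy as np
from bench import ctrl
def go(x,y,z,yaw=None):
    o=ctrl.get_obs();p=o["tcp_pos"];w=o["ee_rot"][2];d=np.array([x,y,z])-p
    t=0 if yaw is None else -((yaw-np.degrees(w)+90)%180-90)
    print("t",round(float(o["clock"]),2),"tool mm",np.round([1000*(d[0]*np.cos(w)+d[1]*np.sin(w)),1000*(d[0]*np.sin(w)-d[1]*np.cos(w)),-1000*d[2]],1),"turn(tool z)deg",round(t,1),"yaw",round(np.degrees(w),1),"tcp",p.round(4),"F",o["force"].round(2),"grip",o["grip_force"].round(2),"gap",o["finger_gap"].round(3))
if __name__=="__main__": go(*map(float,sys.argv[1:]))
E
python3 go.py 0.533 0.189 0.215
```

```text
Traceback (most recent call last):
  File "go.py", line 7, in <module>
    if __name__=="__main__": go(*map(float,sys.argv[1:]))
                             ~~^^^^^^^^^^^^^^^^^^^^^^^^^^
  File "go.py", line 6, in go
    print("t",round(float(o["clock"]),2),"tool mm",np.round([1000*(d[0]*np.cos(w)+d[1]*np.sin(w)),1000*(d[0]*np.sin(w)-d[1]*np.cos(w)),-1000*d[2]],1),"turn(tool z)deg",round(t,1),"yaw",round(np.degrees(w),1),"tcp",p.round(4),"F",o["force"].round(2),"grip",o["grip_force"].round(2),"gap",o["finger_gap"].round(3))
                                                                                                                                                                                                                                                                ^^^^^^^^^^^^^^^^^^^^^
AttributeError: 'float' object has no attribute 'round'
```

```bash
sed -i 's/o\["grip_force"\].round(2)/round(o["grip_force"],2)/;s/o\["finger_gap"\].round(3)/round(o["finger_gap"],3)/;s/p=o\["tcp_pos"\]/p=np.array(o["tcp_pos"])/;s/o\["force"\].round(2)/np.round(o["force"],2)/' go.py; python3 go.py 0.533 0.189 0.215
```

```text
t 0.15 tool mm [-468.2 -282.3   21. ] turn(tool z)deg 0 yaw 165.4 tcp [0.151  0.5802 0.236 ] F [ 0.07 -0.18  0.07] grip 0.0 gap 1.0
```

```bash
python3 -m handwheel '[[0.05,-0.015,-0.009,0,0],[0.05,-0.03,-0.018,0,0],[0.05,-0.03,-0.018,0,0],[0.05,-0.03,-0.018,0,0],[0.05,-0.03,-0.018,0,0],[0.05,-0.03,-0.018,0,0],[0.05,-0.03,-0.018,0,0],[0.05,-0.03,-0.018,0,0],[0.05,-0.03,-0.018,0,0],[0.05,-0.03,-0.018,0,0]]' 20 && python3 -m handwheel '[[0.05,-0.03,-0.018,0,0],[0.05,-0.03,-0.018,0,0],[0.05,-0.03,-0.018,0,0],[0.05,-0.03,-0.018,0,0],[0.05,-0.03,-0.018,0,0],[0.05,-0.02,-0.014,0.01,0],[0.05,-0.01,-0.008,0.01,0],[0.05,0,0,0,0],[0.05,0,0,0,0]]'
python3 - <<'E'
from h import *
s=snap("wrist");cv2.imwrite("pics/w1.png",s["img"]);C=cloud(s);z=C[...,2]
for c in("blue","orange","green"):
    m=mask(s,c)&(z>.122)&(z<.14)&near(C,(.52,.25),.2); P=C[m]
    if len(P): print(c,m.sum(),np.median(P[:,2]).round(4),((P.max(0)+P.min(0))/2)[:2].round(4),P.mean(0)[:2].round(4),np.ptp(P,0)[:2].round(3))
from go import go
go(.533,.189,.2)
E
```

```text
clock: 0.98
tcp_pos: [0.3847, 0.3418, 0.2365]
ee_rot: [-3.141, -0.0, 2.887]
force: [-0.4, 0.9, 0.6]
finger_gap: 0.572
grip_force: 0.0
clock: 1.73
tcp_pos: [0.5285, 0.1895, 0.2155]
ee_rot: [-3.141, -0.003, 2.885]
force: [-0.8, -0.2, 0.2]
finger_gap: 0.57
grip_force: 0.0
blue 1654 0.1296 [0.5319 0.189 ] [0.5314 0.1894] [0.029 0.029]
orange 2158 0.1296 [0.4898 0.2675] [0.4893 0.2669] [0.029 0.029]
green 1533 0.1295 [0.5671 0.3049] [0.5667 0.3047] [0.029 0.029]
t 1.78 tool mm [-4.7  0.  16.1] turn(tool z)deg 0 yaw 165.4 tcp [0.5284 0.1902 0.2161] F [0.65 0.01 0.03] grip 0.0 gap 0.569
```

View pics/w1.png

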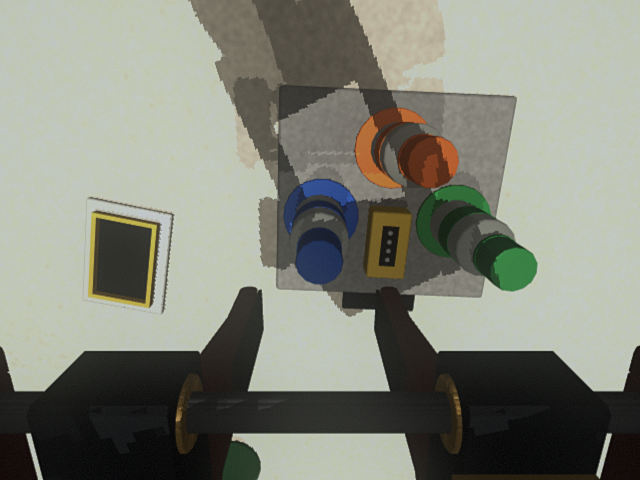

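The wrist view shows the blue cap at (320,255), orange at (433,160), green at (511,263) and the cartridge at (387,245). The cap tops are at 0.1296 m, which fits the given 0.130, and the three views agree to about 2 mm. I'll descend on blue.

```bash
python3 -m handwheel '[[0.05,-0.0035,0,0.02,0],[0.05,0,0,0.025,0],[0.05,0,0,0.025,0],[0.05,0,0,0.018,0],[0.05,0,0,0.008,0],[0.05,0,0,0,0],[0.025,0,0,0,0],[0.025,0,0,0,0],[0.025,0,0,0,0],[0.025,0,0,0,0]]' 20 && python3 -m handwheel '[[0.025,0,0,0,0],[0.025,0,0,0,0],[0.025,0,0,0,0],[0.025,0,0,0,0]]'; python3 go.py 0.62 -0.26 0.2
```

```text
clock: 2.62
tcp_pos: [0.5341, 0.1889, 0.122]
ee_rot: [3.141, 0.002, 2.887]
force: [0.2, 0.8, 3.8]
finger_gap: 0.334
grip_force: 20.0
clock: 2.95
tcp_pos: [0.5343, 0.1888, 0.1219]
ee_rot: [3.14, 0.002, 2.887]
force: [-0.4, 0.5, 6.6]
finger_gap: 0.334
grip_force: 20.0
t 2.95 tool mm [-196.2 -412.6  -78.1] turn(tool z)deg 0 yaw 165.4 tcp [0.5343 0.1888 0.1219] F [-0.43  0.46  6.56] grip 19.99 gap 0.334
```

```bash
python3 -m handwheel '[[0.025,0,0,-0.01,0],[0.025,0,0,-0.02,0],[0.025,0,0,-0.03,0],[0.025,0,0,-0.02,0],[0.025,-0.007,-0.015,0,0],[0.025,-0.014,-0.029,0,0],[0.025,-0.014,-0.03,0,0],[0.025,-0.014,-0.03,0,0],[0.025,-0.014,-0.03,0,0],[0.025,-0.014,-0.03,0,0]]' && python3 -m handwheel '[[0.025,-0.014,-0.03,0,0],[0.025,-0.014,-0.03,0,0],[0.025,-0.014,-0.03,0,0],[0.025,-0.014,-0.03,0,0],[0.025,-0.014,-0.03,0,0],[0.025,-0.014,-0.03,0,0],[0.025,-0.014,-0.03,0,0],[0.025,-0.014,-0.02,0,0],[0.025,-0.007,-0.01,0,0],[0.025,0,0,0,0]]'
python3 go.py 0.62 -0.26 0.114
python3 - <<'E'
from h import *
s=snap("wrist");cv2.imwrite("pics/w2.png",s["img"])
E
```

```text
clock: 3.78
tcp_pos: [0.5662, 0.0091, 0.2012]
ee_rot: [-3.142, -0.0, 2.887]
force: [0.2, 0.6, -1.9]
finger_gap: 0.338
grip_force: 20.0
clock: 4.62
tcp_pos: [0.6217, -0.2543, 0.2008]
ee_rot: [-3.141, 0.001, 2.884]
force: [-1.0, 0.3, -1.9]
finger_gap: 0.335
grip_force: 20.0
t 4.62 tool mm [ 0.2 -6.  86.8] turn(tool z)deg 0 yaw 165.3 tcp [ 0.6217 -0.2543  0.2008] F [-0.96  0.34 -1.94] grip 19.98 gap 0.335
```

View pics/w2.png

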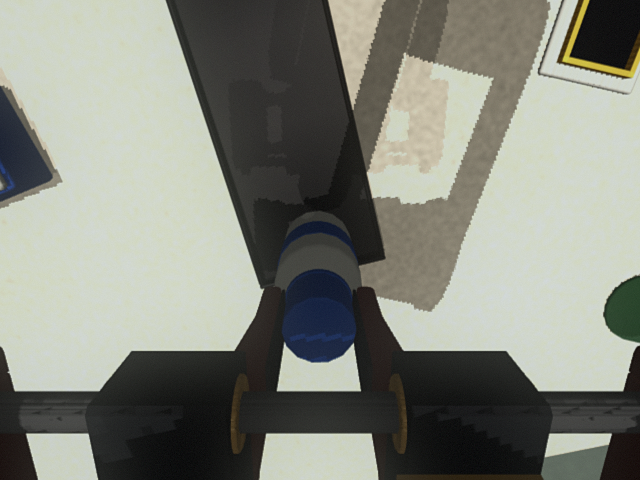

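The wrist view shows blue held upright over the far end of the tray, whose end corners are at (262,285) and (383,258). I'll check those corners before lowering.

Run:
```python
from h import *
from go import go
s=snap("wrist")
print([pt(s,u,v,.014).round(4) for u,v in((262,287),(384,258),(168,0),(325,0))]); go(.62,-.26,.116)
```

```text
[array([ 0.6704, -0.3173,  0.014 ]), array([ 0.6711, -0.2051,  0.014 ]), array([ 0.4344, -0.317 ,  0.014 ]), array([ 0.4636, -0.2055,  0.014 ])]
t 4.72 tool mm [-1.8 -9.1 84.4] turn(tool z)deg 0 yaw 165.4 tcp [ 0.6205 -0.2507  0.2004] F [-0.32  0.76 -2.58] grip 19.98 gap 0.337
```

```bash
python3 -m handwheel '[[0.025,0.001,-0.006,0.01,0],[0.025,0.001,-0.005,0.02,0],[0.025,0,0,0.025,0],[0.025,0,0,0.015,0],[0.025,0,0,0.006,0],[0.025,0,0,0.003,0],[0.025,0,0,0.002,0],[0.025,0,0,0.002,0],[0.025,0,0,0.001,0],[0.025,0,0,0,0]]'; python3 go.py .616 -.261 .114
```

```text
clock: 5.55
tcp_pos: [0.6169, -0.262, 0.1174]
ee_rot: [-3.141, 0.001, 2.887]
force: [-0.5, 0.1, -1.7]
finger_gap: 0.336
grip_force: 20.0
t 5.55 tool mm [1.1 0.7 3.4] turn(tool z)deg 0 yaw 165.4 tcp [ 0.6169 -0.262   0.1174] F [-0.46  0.12 -1.74] grip 19.98 gap 0.336
```

```bash
python3 -m handwheel '[[0.025,0,0,0.001,0],[0.025,0,0,0.001,0],[0.025,0,0,0.001,0],[0.025,0,0,0,0]]';python3 -m handwheel '[[0.025,0,0,0.001,0],[0.025,0,0,0,0]]'
```

```text
clock: 5.88
tcp_pos: [0.6166, -0.2621, 0.1141]
ee_rot: [-3.141, 0.001, 2.887]
force: [0.5, -0.2, 0.8]
finger_gap: 0.335
grip_force: 20.0
clock: 6.05
tcp_pos: [0.617, -0.2623, 0.114]
ee_rot: [-3.141, 0.002, 2.887]
force: [-1.5, 0.1, 6.0]
finger_gap: 0.335
grip_force: 20.0
```

```bash
python3 -m handwheel '[[0.05,0,0,0,0],[0.05,0,0,0,0],[0.05,0,0,-0.01,0],[0.05,0,0,-0.02,0],[0.05,0,0,-0.03,0],[0.05,0,0,-0.03,0],[0.05,0.008,0.015,0,0],[0.05,0.016,0.03,0,0],[0.05,0.016,0.03,0,0],[0.05,0.016,0.03,0,0]]' && python3 -m handwheel '[[0.05,0.016,0.03,0,0],[0.05,0.016,0.03,0,0],[0.05,0.016,0.03,0,0],[0.05,0.016,0.03,0,0],[0.05,0.016,0.03,0,0],[0.05,0.016,0.03,0,0],[0.05,0.016,0.03,0,0],[0.05,0.016,0.03,0,0],[0.05,0.016,0.03,0,0],[0.05,0.016,0.03,0,0]]' && python3 -m handwheel '[[0.05,0.016,0.03,0,0],[0.05,0.016,0.03,0,0],[0.05,0.009,0.015,0,0],[0.05,0,0,0,0],[0.05,0,0,0,0]]' ;python3 go.py .4898 .268 .12
```

```text
clock: 6.88
tcp_pos: [0.5882, -0.145, 0.2032]
ee_rot: [3.142, 0.001, 2.886]
force: [1.0, 0.0, 0.1]
finger_gap: 0.569
grip_force: 0.0
clock: 7.72
tcp_pos: [0.5086, 0.1862, 0.203]
ee_rot: [3.141, 0.0, 2.887]
force: [0.4, 1.3, 0.1]
finger_gap: 0.565
grip_force: 0.0
clock: 8.13
tcp_pos: [0.4882, 0.2681, 0.2028]
ee_rot: [-3.141, 0.0, 2.889]
force: [0.7, -0.1, -0.4]
finger_gap: 0.567
grip_force: 0.0
t 8.13 tool mm [-1.6  0.3 82.8] turn(tool z)deg 0 yaw 165.5 tcp [0.4882 0.2681 0.2028] F [ 0.65 -0.09 -0.44] grip 0.0 gap 0.567
```

```bash
python3 -m handwheel '[[0.05,-0.0015,0,0.02,0],[0.05,0,0,0.025,0],[0.05,0,0,0.02,0],[0.05,0,0,0.01,0],[0.05,0,0,0.006,0],[0.05,0,0,0,0],[0.025,0,0,0,0],[0.025,0,0,0,0],[0.025,0,0,0,0],[0.025,0,0,0,0]]' && python3 -m handwheel '[[0.025,0,0,0,0],[0.025,0,0,0,0],[0.025,0,0,-0.01,0],[0.025,0,0,-0.02,0],[0.025,0,0,-0.03,0],[0.025,0,0,-0.02,0],[0.025,0,0,0,0]]'; python3 go.py .536 -.261 .2
```

```text
clock: 8.97
tcp_pos: [0.4909, 0.2673, 0.1227]
ee_rot: [3.141, 0.002, 2.887]
force: [0.7, -0.8, 3.3]
finger_gap: 0.334
grip_force: 20.0
clock: 9.55
tcp_pos: [0.4926, 0.2682, 0.2063]
ee_rot: [3.137, 0.006, 2.887]
force: [0.5, -0.2, -0.3]
finger_gap: 0.337
grip_force: 20.0
t 9.55 tool mm [-175.3 -501.2    6.3] turn(tool z)deg 0 yaw 165.4 tcp [0.4926 0.2682 0.2063] F [ 0.52 -0.24 -0.35] grip 20.0 gap 0.337
```

```bash
python3 -m handwheel '[[0.025,-0.005,-0.015,0,0],[0.025,-0.011,-0.0315,0,0],[0.025,-0.011,-0.0315,0,0],[0.025,-0.011,-0.0315,0,0],[0.025,-0.011,-0.0315,0,0],[0.025,-0.011,-0.0315,0,0],[0.025,-0.011,-0.0315,0,0],[0.025,-0.011,-0.0315,0,0],[0.025,-0.011,-0.0315,0,0],[0.025,-0.011,-0.0315,0,0]]' && python3 -m handwheel '[[0.025,-0.011,-0.0315,0,0],[0.025,-0.011,-0.0315,0,0],[0.025,-0.011,-0.0315,0,0],[0.025,-0.011,-0.0315,0,0],[0.025,-0.011,-0.0315,0,0],[0.025,-0.011,-0.03,0,0],[0.025,-0.005,-0.015,0,0],[0.025,0,0,0,0],[0.025,0,0,0,0]]'; python3 go.py .536 -.261 .1147
```

```text
clock: 10.38
tcp_pos: [0.5146, -0.0494, 0.2009]
ee_rot: [-3.142, -0.002, 2.887]
force: [0.3, 0.7, -0.8]
finger_gap: 0.337
grip_force: 20.0
clock: 11.13
tcp_pos: [0.5326, -0.2617, 0.2008]
ee_rot: [3.14, -0.002, 2.885]
force: [-0.7, 0.2, -1.4]
finger_gap: 0.337
grip_force: 20.0
t 11.13 tool mm [-3.2  1.5 86.1] turn(tool z)deg 0 yaw 165.3 tcp [ 0.5326 -0.2617  0.2008] F [-0.73  0.19 -1.44] grip 20.0 gap 0.337
```

```bash
python3 -m handwheel '[[0.025,-0.003,0.001,0.015,0],[0.025,0,0,0.025,0],[0.025,0,0,0.02,0],[0.025,0,0,0.012,0],[0.025,0,0,0.006,0],[0.025,0,0,0.003,0],[0.025,0,0,0.002,0],[0.025,0,0,0.001,0],[0.025,0,0,0,0]]'; python3 -m handwheel '[[0.025,0,0,0.001,0],[0.025,0,0,0.001,0],[0.025,0,0,0,0]]'
```

```text
clock: 11.88
tcp_pos: [0.5368, -0.2616, 0.1184]
ee_rot: [-3.141, 0.001, 2.887]
force: [-0.1, -0.7, -1.3]
finger_gap: 0.339
grip_force: 20.0
clock: 12.13
tcp_pos: [0.5365, -0.2618, 0.1159]
ee_rot: [-3.141, 0.0, 2.887]
force: [1.1, 0.3, -1.8]
finger_gap: 0.339
grip_force: 20.0
```

```bash
python3 -m handwheel '[[0.025,0,0,0.001,0],[0.025,0,0,0.001,0],[0.025,0,0,0,0]]' ; python3 -m handwheel '[[0.025,0,0,0.0005,0],[0.025,0,0,0,0]]'
```

```text
clock: 12.38
tcp_pos: [0.5369, -0.2621, 0.1147]
ee_rot: [-3.141, 0.001, 2.887]
force: [-0.9, 0.7, 6.2]
finger_gap: 0.337
grip_force: 20.0
clock: 12.55
tcp_pos: [0.537, -0.2621, 0.1147]
ee_rot: [-3.141, 0.002, 2.887]
force: [-1.9, 1.3, 9.2]
finger_gap: 0.337
grip_force: 20.0
```

```bash
python3 -m handwheel '[[0.05,0,0,0,0],[0.05,0,0,0,0],[0.05,0,0,-0.01,0],[0.05,0,0,-0.02,0],[0.05,0,0,-0.03,0],[0.05,0,0,-0.03,0],[0.05,0.003,0.0165,0,0],[0.05,0.0067,0.033,0,0],[0.05,0.0067,0.033,0,0],[0.05,0.0067,0.033,0,0]]' && python3 -m handwheel '[[0.05,0.0067,0.033,0,0],[0.05,0.0067,0.033,0,0],[0.05,0.0067,0.033,0,0],[0.05,0.0067,0.033,0,0],[0.05,0.0067,0.033,0,0],[0.05,0.0067,0.033,0,0],[0.05,0.0067,0.033,0,0],[0.05,0.0067,0.033,0,0],[0.05,0.0067,0.033,0,0],[0.05,0.0067,0.033,0,0]]' && python3 -m handwheel '[[0.05,0.0067,0.033,0,0],[0.05,0.0067,0.033,0,0],[0.05,0.0067,0.03,0,0],[0.05,0.0035,0.015,0,0],[0.05,0,0,0,0],[0.05,0,0,0,0]]' ;python3 go.py .5668 .305 .1215
```

```text
clock: 13.38
tcp_pos: [0.5432, -0.1432, 0.204]
ee_rot: [-3.141, 0.001, 2.885]
force: [0.4, -0.1, 0.1]
finger_gap: 0.57
grip_force: 0.0
clock: 14.22
tcp_pos: [0.5613, 0.1938, 0.2038]
ee_rot: [3.142, 0.0, 2.887]
force: [0.0, 0.4, -0.4]
finger_gap: 0.568
grip_force: 0.0
clock: 14.72
tcp_pos: [0.5664, 0.3055, 0.2031]
ee_rot: [-3.141, 0.0, 2.889]
force: [0.3, -0.0, -0.9]
finger_gap: 0.57
grip_force: 0.0
t 14.72 tool mm [-0.5 -0.4 81.6] turn(tool z)deg 0 yaw 165.5 tcp [0.5664 0.3055 0.2031] F [ 0.25 -0.04 -0.87] grip 0.0 gap 0.57
```

```bash
python3 -m handwheel '[[0.05,0,0,0.02,0],[0.05,0,0,0.025,0],[0.05,0,0,0.02,0],[0.05,0,0,0.01,0],[0.05,0,0,0.006,0],[0.05,0,0,0,0],[0.025,0,0,0,0],[0.025,0,0,0,0],[0.025,0,0,0,0],[0.025,0,0,0,0]]' && python3 -m handwheel '[[0.025,0,0,0,0],[0.025,0,0,0,0],[0.025,0,0,-0.01,0],[0.025,0,0,-0.02,0],[0.025,0,0,-0.03,0],[0.025,0,0,-0.02,0],[0.025,0,0,0,0]]'; python3 go.py .456 -.261 .2
```

```text
clock: 15.55
tcp_pos: [0.5673, 0.3057, 0.1233]
ee_rot: [3.141, 0.002, 2.887]
force: [0.2, -0.5, 4.1]
finger_gap: 0.338
grip_force: 20.0
clock: 16.13
tcp_pos: [0.5691, 0.3068, 0.2073]
ee_rot: [3.137, 0.006, 2.887]
force: [-0.0, 1.7, -0.3]
finger_gap: 0.338
grip_force: 20.0
t 16.13 tool mm [ -33.5 -578.     7.3] turn(tool z)deg 0 yaw 165.4 tcp [0.5691 0.3068 0.2073] F [-0.    1.73 -0.3 ] grip 19.98 gap 0.338
```

```bash
python3 -m handwheel '[[0.025,-0.001,-0.016,0,0],[0.025,-0.002,-0.033,0,0],[0.025,-0.002,-0.033,0,0],[0.025,-0.002,-0.033,0,0],[0.025,-0.002,-0.033,0,0],[0.025,-0.002,-0.033,0,0],[0.025,-0.002,-0.033,0,0],[0.025,-0.002,-0.033,0,0],[0.025,-0.002,-0.033,0,0],[0.025,-0.002,-0.033,0,0]]' && python3 -m handwheel '[[0.025,-0.002,-0.033,0,0],[0.025,-0.002,-0.033,0,0],[0.025,-0.002,-0.033,0,0],[0.025,-0.002,-0.033,0,0],[0.025,-0.002,-0.033,0,0],[0.025,-0.002,-0.033,0,0],[0.025,-0.002,-0.033,0,0],[0.025,-0.002,-0.018,0,0],[0.025,0,-0.014,0,0],[0.025,0,0,0,0]]'; python3 -m handwheel '[[0.025,0,0,0,0]]'; python3 go.py .456 -.261 .1155
```

```text
clock: 16.97
tcp_pos: [0.5035, -0.0039, 0.2006]
ee_rot: [-3.141, -0.003, 2.887]
force: [0.6, -0.5, -1.2]
finger_gap: 0.335
grip_force: 20.0
clock: 17.8
tcp_pos: [0.4532, -0.263, 0.2007]
ee_rot: [-3.141, -0.003, 2.884]
force: [0.5, 0.1, -0.8]
finger_gap: 0.336
grip_force: 20.0
clock: 17.88
tcp_pos: [0.4536, -0.2606, 0.2008]
ee_rot: [3.14, -0.003, 2.885]
force: [0.0, 0.6, -1.2]
finger_gap: 0.334
grip_force: 20.0
t 17.88 tool mm [-2.5  0.2 85.3] turn(tool z)deg 0 yaw 165.3 tcp [ 0.4536 -0.2606  0.2008] F [ 0.04  0.59 -1.25] grip 19.98 gap 0.334
```

```bash
python3 -m handwheel '[[0.025,-0.002,0,0.015,0],[0.025,0,0,0.025,0],[0.025,0,0,0.02,0],[0.025,0,0,0.012,0],[0.025,0,0,0.006,0],[0.025,0,0,0.003,0],[0.025,0,0,0.002,0],[0.025,0,0,0.001,0],[0.025,0,0,0.001,0],[0.025,0,0,0,0]]'; python3 -m handwheel '[[0.025,0,0,0.001,0],[0.025,0,0,0.001,0],[0.025,0,0,0,0]]'
```

```text
clock: 18.72
tcp_pos: [0.4576, -0.2614, 0.1177]
ee_rot: [-3.141, 0.001, 2.887]
force: [-0.2, -0.4, -1.1]
finger_gap: 0.338
grip_force: 20.0
clock: 18.97
tcp_pos: [0.4573, -0.2614, 0.1153]
ee_rot: [-3.141, 0.0, 2.887]
force: [-1.1, -0.3, 0.9]
finger_gap: 0.338
grip_force: 20.0
```

```bash
python3 -m handwheel '[[0.025,0,0,0.001,0],[0.025,0,0,0,0],[0.05,0,0,0,0],[0.05,0,0,0,0],[0.05,0,0,-0.01,0],[0.05,0,0,-0.02,0],[0.05,0,0,-0.03,0],[0.05,0,0,-0.03,0],[0.05,0.0015,0.016,0,0],[0.05,0.003,0.032,0,0]]' && python3 -m handwheel '[[0.06,0.003,0.032,0,0],[0.06,0.003,0.032,0,0],[0.06,0.003,0.032,0,0],[0.06,0.003,0.032,0,0],[0.06,0.003,0.032,0,0],[0.06,0.003,0.032,0,0],[0.06,0.003,0.032,0,0],[0.06,0.003,0.032,0,0],[0.06,0.003,0.032,0,0],[0.06,0.003,0.032,0,0]]' && python3 -m handwheel '[[0.06,0.003,0.032,0,0],[0.06,0.003,0.032,0,0],[0.06,0.003,0.032,0,0],[0.06,0.003,0.032,0,0],[0.06,0,0.016,0,0],[0.06,0,0,0,0],[0.06,0,0,0,0]]'
python3 - <<'E'
from h import *
from go import go
T=[snap("top"),snap("wrist")]
for n,s in zip(("top","wrist"),T):
    cv2.imwrite(f"pics/{n}3.png",s["img"]);C=cloud(s);z=C[...,2]
    for c in("blue","orange","green"):
        m=mask(s,c,110)&near(C,(.53,.245),.12)&(z<.03)
        cs,_=cv2.findContours(m.astype(np.uint8),0,cv2.CHAIN_APPROX_NONE)
        if cs:
            q=rays(s,max(cs,key=cv2.contourArea)[:,0],.012); f,r=cv2.minEnclosingCircle(q.astype(np.float32)*1000)
            print(n,c,"lsq",circ(q,.034).round(4),"enc",np.round(f,1),round(r,1),"z",np.median(z[m]).round(4))
    y=mask(s,"yellow",90)&near(C,(.57,.24),.06)&(z>.022)&(z<.06)
    print(n,"cart",rect(s,y,.034),np.percentile(z[y],[5,50,95]).round(4))
    y=mask(s,"yellow",90)&near(C,(.523,.005),.08)
    if y.any(): print(n,"dock",rect(s,y,.014),np.percentile(z[y],[5,50,95]).round(4))
    P=C[near(C,(.536,-.26),.13)&(z>.11)&(z<.14)]
    if len(P): print(n,"cap z",np.median(P[:,2]).round(4))
go(.57,.243,.2,161)
E
```

```text
clock: 19.8
tcp_pos: [0.467, -0.2167, 0.2073]
ee_rot: [-3.138, 0.006, 2.884]
force: [0.8, 0.2, -0.6]
finger_gap: 0.568
grip_force: 0.0
clock: 20.63
tcp_pos: [0.5166, 0.1053, 0.2049]
ee_rot: [3.142, 0.0, 2.887]
force: [-0.3, 0.2, 0.5]
finger_gap: 0.681
grip_force: 0.0
clock: 21.22
tcp_pos: [0.5412, 0.246, 0.2043]
ee_rot: [-3.141, 0.0, 2.889]
force: [0.3, -0.8, 0.9]
finger_gap: 0.68
grip_force: 0.0
top blue lsq [0.5314 0.191 ] enc [531.1 190.6] 32.9 z 0.0109
top orange lsq [0.4893 0.2663] enc [488.6 266.4] 34.2 z 0.0107
top cart (0.5888, 0.2325, 34, 11, 71.8) [0.0282 0.0325 0.037 ]
top dock (0.5255, 0.0024, 82, 56, -26.6) [0.0029 0.0112 0.0157]
top cap z 0.1209
wrist blue lsq [0.5311 0.191 ] enc [531. 191.] 33.4 z 0.0117
wrist orange lsq [0.4898 0.2663] enc [489.8 266.4] 33.8 z 0.0117
wrist green lsq [0.5663 0.3049] enc [566.2 305. ] 33.3 z 0.0117
wrist cart (0.5663, 0.2418, 59, 34, -18.5) [0.0322 0.0336 0.0347]
wrist dock (0.5255, 0.0021, 85, 59, -26.5) [0.0073 0.0136 0.0148]
t 21.32 tool mm [-28.6   5.7   4.1] turn(tool z)deg 4.4 yaw 165.4 tcp [0.5409 0.2447 0.2041] F [0.26 0.84 0.16] grip 0.0 gap 0.686
```

View pics/wrist3.png

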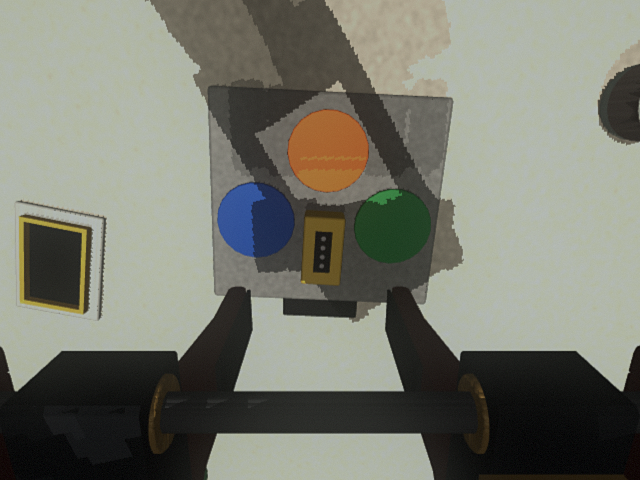

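View pics/top3.png

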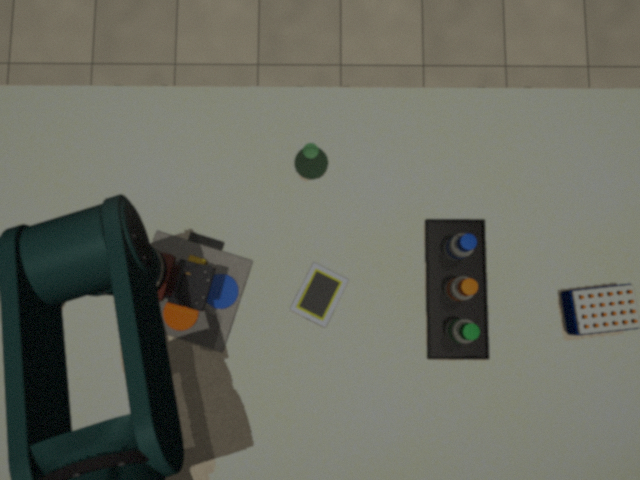

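The wrist view shows the seats empty, with orange at (328,151), blue (256,220) and green (393,226), and the cartridge undisturbed at (323,248). The top view shows all three bottles standing in the tray. Seat tops measure 0.0117 m and the cartridge top 0.0336 m, which both fit the given sizes.

```bash
python3 -m handwheel '[[0.05,-0.01,0.001,0,2],[0.05,-0.012,0.002,0.01,2],[0.05,-0.003,0,0.02,0],[0.05,0,0,0.03,0],[0.05,0,0,0.03,0],[0.05,0,0,0.03,0],[0.05,0,0,0.02,0],[0.05,0,0,0.005,0],[0.05,0,0,0,0],[0.05,0,0,0,0]]'; python3 go.py .5663 .2418 .033 161.5
```

```text
clock: 22.15
tcp_pos: [0.5667, 0.2411, 0.06]
ee_rot: [3.141, 0.001, 2.816]
force: [0.7, 0.3, 0.8]
finger_gap: 0.567
grip_force: 0.0
t 22.15 tool mm [ 0.6  0.5 27. ] turn(tool z)deg -0.2 yaw 161.3 tcp [0.5667 0.2411 0.06  ] F [0.72 0.34 0.83] grip 0.0 gap 0.567
```

```bash
python3 -m handwheel '[[0.05,0,0,0.015,0],[0.05,0,0,0.008,0],[0.05,0,0,0.004,0],[0.05,0,0,0,0],[0.025,0,0,0,0],[0.025,0,0,0,0],[0.025,0,0,0,0],[0.025,0,0,0,0],[0.025,0,0,0,0]]' 20; python3 -m handwheel '[[0.025,0,0,0,0]]' ; python3 -m handwheel '[[0.025,0,0,-0.005,0],[0.025,0,0,-0.015,0],[0.025,0,0,-0.02,0],[0.025,0,0,-0.01,0],[0.025,0,0,0,0]]' ;python3 go.py .5255 .0022 .083 153.5
```

```text
clock: 22.9
tcp_pos: [0.5665, 0.2421, 0.0328]
ee_rot: [3.141, 0.001, 2.817]
force: [-0.4, 0.3, 4.1]
finger_gap: 0.388
grip_force: 20.0
clock: 22.98
tcp_pos: [0.5665, 0.2421, 0.0328]
ee_rot: [3.141, 0.001, 2.817]
force: [-0.2, -0.8, 5.6]
finger_gap: 0.386
grip_force: 20.0
clock: 23.4
tcp_pos: [0.5678, 0.2425, 0.0845]
ee_rot: [3.139, 0.003, 2.817]
force: [0.9, 0.3, -1.0]
finger_gap: 0.385
grip_force: 20.0
t 23.4 tool mm [ -36.5 -241.3    1.5] turn(tool z)deg 7.9 yaw 161.4 tcp [0.5678 0.2425 0.0845] F [ 0.94  0.32 -1.01] grip 20.0 gap 0.385
```

```bash
python3 -m handwheel '[[0.025,-0.002,-0.015,0,0],[0.025,-0.005,-0.03,0,0],[0.025,-0.005,-0.03,0,0],[0.025,-0.005,-0.03,0,0],[0.025,-0.005,-0.03,0,0],[0.025,-0.005,-0.03,0,0],[0.025,-0.005,-0.03,0,0],[0.025,-0.003,-0.025,0,0],[0.025,-0.002,-0.015,0,0],[0.025,0,-0.005,0,4]]';  python3 -m handwheel '[[0.025,0,0,0,4],[0.025,0,0,0,0],[0.025,0,0,0,0]]'
python3 - <<'E'
from h import *
from go import go
s=snap("wrist");cv2.imwrite("pics/w4.png",s["img"]);C=cloud(s);z=C[...,2]
o=ctrl.get_obs();p=o["tcp_pos"]
y=mask(s,"yellow",90)&near(C,p,.06)&(z>.055); print("cart",rect(s,y,float(np.median(z[y]))),np.median(z[y]))
y=mask(s,"yellow",90)&near(C,(.525,.003),.08)&(z<.025)
print("dock",rect(s,y,.014),np.median(z[y]))
go(.5255,.0022,.031,153.5)
E
```

```text
clock: 24.23
tcp_pos: [0.5227, -0.0002, 0.081]
ee_rot: [-3.14, -0.002, 2.745]
force: [-1.0, 0.6, -0.6]
finger_gap: 0.384
grip_force: 20.0
clock: 24.48
tcp_pos: [0.5236, 0.0022, 0.0814]
ee_rot: [-3.141, -0.002, 2.679]
force: [0.3, 0.2, -0.0]
finger_gap: 0.385
grip_force: 20.0
cart (0.5202, 0.0043, 66, 33, -26.4) 0.082055752301437
dock (0.4998, 0.0292, 31, 13, 63.5) 0.013613149638516689
t 24.53 tool mm [-1.6  0.5 50.5] turn(tool z)deg 0.0 yaw 153.5 tcp [0.5238 0.0025 0.0815] F [ 0.66  0.65 -1.36] grip 20.0 gap 0.384
```

View pics/w4.png

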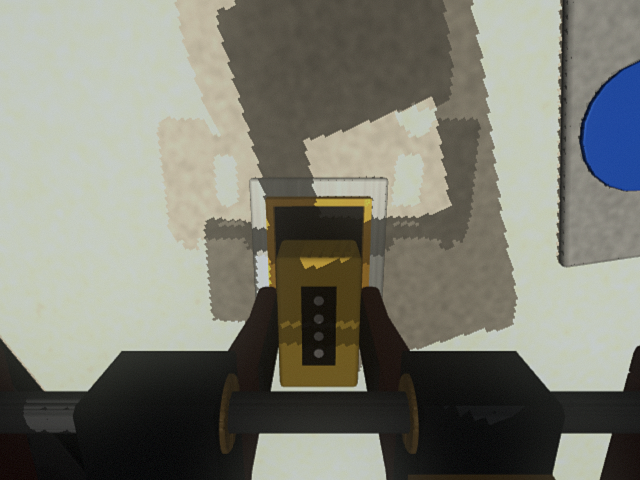

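The wrist view shows the cartridge held level above the pocket, centred at (318,315). The dock rim's top edge runs from (267,200) to (372,200), and the two are parallel. I'll lower it.

```bash
python3 -m handwheel '[[0.025,-0.0015,0.0005,0.01,0],[0.025,0,0,0.015,0],[0.025,0,0,0.01,0],[0.025,0,0,0.006,0],[0.025,0,0,0.003,0],[0.025,0,0,0.002,0],[0.025,0,0,0.001,0],[0.025,0,0,0,0],[0.025,0,0,0,0]]'; python3 -m handwheel '[[0.025,0,0,0.001,0],[0.025,0,0,0.001,0],[0.025,0,0,0,0]]';python3 go.py .5255 .0022 .031
```

```text
clock: 25.28
tcp_pos: [0.5266, 0.0024, 0.0355]
ee_rot: [3.141, 0.001, 2.677]
force: [0.4, 0.5, -1.1]
finger_gap: 0.384
grip_force: 20.0
clock: 25.53
tcp_pos: [0.5263, 0.0024, 0.0333]
ee_rot: [-3.142, 0.0, 2.677]
force: [0.0, 0.2, -0.5]
finger_gap: 0.384
grip_force: 20.0
t 25.53 tool mm [ 0.6 -0.6  2.3] turn(tool z)deg 0 yaw 153.4 tcp [0.5263 0.0024 0.0333] F [ 0.    0.24 -0.5 ] grip 20.0 gap 0.384
```

```bash
python3 -m handwheel '[[0.025,0,0,0.001,0],[0.025,0,0,0.001,0],[0.025,0,0,0,0]]'; python3 -m handwheel '[[0.025,0,0,0.0005,0],[0.025,0,0,0,0]]'
```

```text
clock: 25.78
tcp_pos: [0.5261, 0.0024, 0.031]
ee_rot: [-3.141, -0.0, 2.677]
force: [0.8, -0.2, -0.8]
finger_gap: 0.387
grip_force: 20.0
clock: 25.95
tcp_pos: [0.5261, 0.0025, 0.0308]
ee_rot: [-3.141, -0.0, 2.677]
force: [-1.7, 0.2, 1.2]
finger_gap: 0.383
grip_force: 20.0
```

```bash
python3 -m handwheel '[[0.025,0,0,0.0005,0],[0.025,0,0,0,0],[0.045,0,0,0,0],[0.045,0,0,0,0],[0.045,0,0,-0.005,0],[0.05,0,0,-0.02,0],[0.05,0,0,-0.035,0],[0.05,0,0,-0.04,0],[0.05,0,0,-0.04,0],[0.05,0,0,-0.03,0]]';  python3 -m handwheel '[[0.05,0.03,0,0,0],[0.05,0,0,0,0],[0.05,0,0,0,0]]'
python3 - <<'E'
from h import *
from go import go
s=snap("wrist");C=cloud(s);z=C[...,2];cv2.imwrite("pics/w5.png",s["img"])
y=mask(s,"yellow",90)&near(C,(.5255,.002),.08)&(z>.024);print("cart",rect(s,y,.032),np.percentile(z[y],[10,50,95]).round(4))
y=mask(s,"yellow",90)&near(C,(.5255,.002),.08);print("dock",rect(s,y,.014))
s=snap("top");C=cloud(s);z=C[...,2]
for c in("blue","orange","green"):
    m=mask(s,c)&near(C,(.536,-.261),.15)&(z>.1); P=C[m&(z>np.percentile(z[m],85)-.006)]
    print(c,np.median(P[:,2]).round(4),((P.max(0)+P.min(0))/2)[:2].round(4),np.ptp(P,0)[:2].round(3))
go(.617,-.262,.203,165.4)
E
```

```text
clock: 26.78
tcp_pos: [0.5268, 0.0024, 0.2035]
ee_rot: [3.141, 0.002, 2.677]
force: [1.0, 0.2, 0.2]
finger_gap: 0.569
grip_force: 0.0
clock: 27.03
tcp_pos: [0.4982, 0.0163, 0.2008]
ee_rot: [3.142, 0.0, 2.678]
force: [0.0, -0.0, -0.0]
finger_gap: 0.569
grip_force: 0.0
cart (0.5252, 0.0033, 61, 34, -26.5) [0.0305 0.0316 0.0328]
dock (0.5283, -0.0053, 72, 48, -26.8)
blue 0.1213 [ 0.614  -0.2617] [0.029 0.028]
orange 0.1212 [ 0.5352 -0.2611] [0.03  0.029]
green 0.1212 [ 0.4572 -0.2622] [0.026 0.029]
t 27.13 tool mm [-229.5 -195.8   -3. ] turn(tool z)deg -12.0 yaw 153.4 tcp [0.4994 0.0158 0.2   ] F [-0.27  0.17  0.33] grip 0.0 gap 0.569
```

View pics/w5.png

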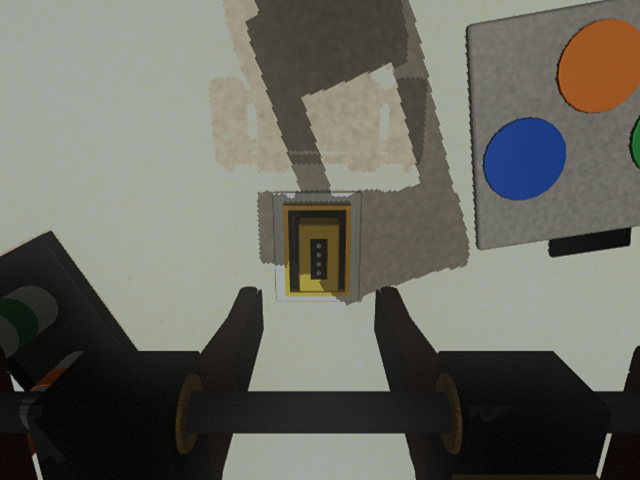

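The wrist view shows the cartridge lying flat in the pocket at (318,258), inside the yellow rim. Its top is at 0.0316 m, where 0.032 is expected. Next I'll return the bottles, green first.

```bash
python3 -m handwheel '[[0.05,0,0,0,-6],[0.05,0,0,0,-6],[0.05,-0.0015,-0.015,0,0],[0.05,-0.0031,-0.03,0,0],[0.05,-0.0031,-0.03,0,0],[0.05,-0.0031,-0.03,0,0],[0.05,-0.0031,-0.03,0,0],[0.05,-0.0031,-0.03,0,0],[0.05,-0.0031,-0.03,0,0],[0.05,-0.0031,-0.03,0,0]]' && python3 -m handwheel '[[0.05,-0.0031,-0.03,0,0],[0.05,-0.002,-0.016,0,0],[0.05,-0.001,-0.008,0,0],[0.05,0,0,0,0],[0.05,0,0,0,0],[0.05,0,0,0,0]]'; python3 go.py .4572 -.262 .114 165.4
```

```text
clock: 27.97
tcp_pos: [0.4649, -0.2096, 0.1993]
ee_rot: [3.141, -0.001, 2.886]
force: [0.6, 0.0, -0.2]
finger_gap: 0.57
grip_force: 0.0
clock: 28.47
tcp_pos: [0.4574, -0.2603, 0.1998]
ee_rot: [3.141, -0.001, 2.887]
force: [0.7, 0.5, -0.4]
finger_gap: 0.571
grip_force: 0.0
t 28.47 tool mm [-0.2 -1.6 85.8] turn(tool z)deg 0.0 yaw 165.4 tcp [ 0.4574 -0.2603  0.1998] F [ 0.71  0.54 -0.37] grip 0.0 gap 0.571
```

```bash
python3 -m handwheel '[[0.05,0,-0.0015,0.02,0],[0.05,0,0,0.03,0],[0.05,0,0,0.02,0],[0.05,0,0,0.01,0],[0.05,0,0,0.006,0],[0.05,0,0,0,0],[0.025,0,0,0,0],[0.025,0,0,0,0],[0.025,0,0,0,0],[0.025,0,0,0,0]]' 20 && python3 -m handwheel '[[0.025,0,0,0,0],[0.025,0,0,0,0]]' && python3 -m handwheel '[[0.025,0,0,-0.01,0],[0.025,0,0,-0.02,0],[0.025,0,0,-0.03,0],[0.025,0,0,-0.03,0],[0.025,0,0,0,0],[0.025,0,0,0,0]]'; python3 go.py .5663 .3049 .2
```

```text
clock: 29.3
tcp_pos: [0.4577, -0.2633, 0.1152]
ee_rot: [-3.141, 0.002, 2.887]
force: [-0.4, 1.0, 2.2]
finger_gap: 0.335
grip_force: 20.0
clock: 29.47
tcp_pos: [0.4578, -0.2633, 0.1152]
ee_rot: [-3.141, 0.002, 2.887]
force: [0.2, 1.6, 6.7]
finger_gap: 0.336
grip_force: 20.0
clock: 29.97
tcp_pos: [0.4579, -0.2638, 0.2062]
ee_rot: [-3.14, 0.004, 2.887]
force: [-0.0, -0.1, -2.1]
finger_gap: 0.339
grip_force: 20.0
t 29.97 tool mm [ 38.5 577.6   6.2] turn(tool z)deg 0 yaw 165.4 tcp [ 0.4579 -0.2638  0.2062] F [-0.04 -0.08 -2.06] grip 19.99 gap 0.339
```

```bash
python3 -m handwheel '[[0.025,0.001,0.016,0,0],[0.025,0.0022,0.0325,0,0],[0.025,0.0022,0.0325,0,0],[0.025,0.0022,0.0325,0,0],[0.025,0.0022,0.0325,0,0],[0.025,0.0022,0.0325,0,0],[0.025,0.0022,0.0325,0,0],[0.025,0.0022,0.0325,0,0],[0.025,0.0022,0.0325,0,0],[0.025,0.0022,0.0325,0,0]]' && python3 -m handwheel '[[0.025,0.0022,0.0325,0,0],[0.025,0.0022,0.0325,0,0],[0.025,0.0022,0.0325,0,0],[0.025,0.0022,0.0325,0,0],[0.025,0.0022,0.0325,0,0],[0.025,0.0022,0.0325,0,0],[0.025,0.0022,0.0325,0,0],[0.025,0.0022,0.025,0,0],[0.025,0.001,0.015,0,0],[0.025,0,0,0,0]]';python3 -m handwheel '[[0.025,0,0,0,0],[0.025,0,0,0,0]]'; python3 go.py .5663 .3049 .1232
```

```text
clock: 30.8
tcp_pos: [0.5132, 0.0425, 0.2026]
ee_rot: [-3.141, -0.003, 2.887]
force: [1.5, -0.7, -1.3]
finger_gap: 0.336
grip_force: 20.0
clock: 31.63
tcp_pos: [0.5636, 0.3068, 0.2024]
ee_rot: [-3.141, -0.002, 2.889]
force: [0.1, 0.3, -0.9]
finger_gap: 0.339
grip_force: 20.0
clock: 31.8
tcp_pos: [0.5633, 0.3029, 0.2032]
ee_rot: [-3.139, -0.002, 2.887]
force: [0.3, -0.8, -1.8]
finger_gap: 0.338
grip_force: 20.0
t 31.8 tool mm [-2.4  2.7 80. ] turn(tool z)deg 0 yaw 165.4 tcp [0.5633 0.3029 0.2032] F [ 0.3  -0.82 -1.8 ] grip 19.99 gap 0.338
```

```bash
python3 -m handwheel '[[0.025,-0.001,0.001,0.015,0],[0.025,0,0,0.025,0],[0.025,0,0,0.02,0],[0.025,0,0,0.01,0],[0.025,0,0,0.004,0],[0.025,0,0,0.001,0],[0.025,0,0,0,0],[0.025,0,0,0,0]]'; python3 go.py .5663 .3049 .1232
```

```text
clock: 32.47
tcp_pos: [0.5662, 0.3052, 0.1304]
ee_rot: [3.14, 0.002, 2.886]
force: [0.6, -0.4, -1.7]
finger_gap: 0.338
grip_force: 20.0
t 32.47 tool mm [-0.2 -0.2  7.2] turn(tool z)deg 0 yaw 165.4 tcp [0.5662 0.3052 0.1304] F [ 0.56 -0.36 -1.74] grip 19.99 gap 0.338
```

```bash
python3 -m handwheel '[[0.025,0,0,0.002,0],[0.025,0,0,0.001,0],[0.025,0,0,0.001,0],[0.025,0,0,0.001,0],[0.025,0,0,0,0]]'; python3 -m handwheel '[[0.025,0,0,0.001,0],[0.025,0,0,0,0]]';python3 -m handwheel '[[0.025,0,0,0.001,0],[0.025,0,0,0,0]]'
```

```text
clock: 32.88
tcp_pos: [0.5652, 0.3051, 0.124]
ee_rot: [-3.141, -0.0, 2.887]
force: [-0.1, 0.8, -1.7]
finger_gap: 0.336
grip_force: 20.0
clock: 33.05
tcp_pos: [0.5655, 0.3052, 0.1233]
ee_rot: [3.141, 0.0, 2.887]
force: [-0.6, -0.7, 1.2]
finger_gap: 0.338
grip_force: 20.0
clock: 33.22
tcp_pos: [0.5658, 0.3053, 0.1232]
ee_rot: [3.141, 0.001, 2.887]
force: [-1.6, 0.6, 5.9]
finger_gap: 0.334
grip_force: 20.0
```

```bash
python3 -m handwheel '[[0.05,0,0,0,0],[0.05,0,0,0,0],[0.05,0,0,-0.01,0],[0.05,0,0,-0.02,0],[0.05,0,0,-0.03,0],[0.05,0,0,-0.02,0],[0.05,-0.003,-0.0165,0,0],[0.05,-0.0067,-0.033,0,0],[0.05,-0.0067,-0.033,0,0],[0.05,-0.0067,-0.033,0,0]]' && python3 -m handwheel '[[0.05,-0.0067,-0.033,0,0],[0.05,-0.0067,-0.033,0,0],[0.05,-0.0067,-0.033,0,0],[0.05,-0.0067,-0.033,0,0],[0.05,-0.0067,-0.033,0,0],[0.05,-0.0067,-0.033,0,0],[0.05,-0.0067,-0.033,0,0],[0.05,-0.0067,-0.033,0,0],[0.05,-0.0067,-0.033,0,0],[0.05,-0.0067,-0.033,0,0]]' && python3 -m handwheel '[[0.05,-0.0067,-0.033,0,0],[0.05,-0.0067,-0.033,0,0],[0.05,-0.0067,-0.03,0,0],[0.05,-0.0035,-0.015,0,0],[0.05,0,0,0,0],[0.05,0,0,0,0],[0.05,0,0,0,0]]' ;python3 go.py .536 -.2615 .114
```

```text
clock: 34.05
tcp_pos: [0.5577, 0.1858, 0.2019]
ee_rot: [-3.141, -0.0, 2.888]
force: [0.3, -0.1, -0.3]
finger_gap: 0.565
grip_force: 0.0
clock: 34.88
tcp_pos: [0.5388, -0.1507, 0.2018]
ee_rot: [-3.141, -0.001, 2.887]
force: [1.5, 0.3, 0.5]
finger_gap: 0.569
grip_force: 0.0
clock: 35.47
tcp_pos: [0.5345, -0.2607, 0.2018]
ee_rot: [3.141, -0.001, 2.887]
force: [-1.0, -0.0, -0.4]
finger_gap: 0.573
grip_force: 0.0
t 35.47 tool mm [-1.7 -0.4 87.8] turn(tool z)deg 0 yaw 165.4 tcp [ 0.5345 -0.2607  0.2018] F [-1.04 -0.01 -0.4 ] grip 0.0 gap 0.573
```

```bash
python3 -m handwheel '[[0.05,-0.001,-0.0005,0.02,0],[0.05,0,0,0.03,0],[0.05,0,0,0.02,0],[0.05,0,0,0.012,0],[0.05,0,0,0.006,0],[0.05,0,0,0,0],[0.025,0,0,0,0],[0.025,0,0,0,0],[0.025,0,0,0,0],[0.025,0,0,0,0]]' 20 && python3 -m handwheel '[[0.025,0,0,0,0],[0.025,0,0,0,0]]' && python3 -m handwheel '[[0.025,0,0,-0.01,0],[0.025,0,0,-0.02,0],[0.025,0,0,-0.03,0],[0.025,0,0,-0.03,0],[0.025,0,0,0,0],[0.025,0,0,0,0]]'; python3 go.py .4897 .2663 .2
```

```text
clock: 36.3
tcp_pos: [0.5366, -0.263, 0.1153]
ee_rot: [-3.141, 0.002, 2.887]
force: [-0.3, 0.8, 2.9]
finger_gap: 0.341
grip_force: 20.0
clock: 36.47
tcp_pos: [0.5367, -0.2631, 0.1152]
ee_rot: [-3.141, 0.002, 2.887]
force: [0.2, 2.0, 6.6]
finger_gap: 0.336
grip_force: 20.0
clock: 36.97
tcp_pos: [0.5369, -0.2636, 0.2063]
ee_rot: [-3.14, 0.004, 2.887]
force: [-0.3, 0.4, -1.0]
finger_gap: 0.335
grip_force: 20.0
t 36.97 tool mm [179.3 500.9   6.3] turn(tool z)deg 0 yaw 165.4 tcp [ 0.5369 -0.2636  0.2063] F [-0.32  0.36 -0.97] grip 19.99 gap 0.335
```

```bash
python3 -m handwheel '[[0.025,0.0056,0.0157,0,0],[0.025,0.0112,0.0313,0,0],[0.025,0.0112,0.0313,0,0],[0.025,0.0112,0.0313,0,0],[0.025,0.0112,0.0313,0,0],[0.025,0.0112,0.0313,0,0],[0.025,0.0112,0.0313,0,0],[0.025,0.0112,0.0313,0,0],[0.025,0.0112,0.0313,0,0],[0.025,0.0112,0.0313,0,0]]' && python3 -m handwheel '[[0.025,0.0112,0.0313,0,0],[0.025,0.0112,0.0313,0,0],[0.025,0.0112,0.0313,0,0],[0.025,0.0112,0.0313,0,0],[0.025,0.0112,0.0313,0,0],[0.025,0.0112,0.0313,0,0],[0.025,0.0056,0.0157,0,0],[0.025,0,0,0.01,0],[0.025,0,0,0.02,0],[0.025,0,0,0.02,0]]'; python3 -m handwheel '[[0.025,0,0,0.01,0],[0.025,0,0,0,0],[0.025,0,0,0,0],[0.025,0,0,0,0]]'; python3 go.py .4897 .2663 .1232
```

```text
clock: 37.8
tcp_pos: [0.5052, 0.054, 0.2024]
ee_rot: [-3.141, -0.004, 2.887]
force: [1.2, -0.0, -1.0]
finger_gap: 0.335
grip_force: 20.0
clock: 38.63
tcp_pos: [0.4872, 0.2669, 0.1523]
ee_rot: [-3.14, -0.001, 2.888]
force: [0.1, 0.1, -1.4]
finger_gap: 0.338
grip_force: 20.0
clock: 38.97
tcp_pos: [0.4889, 0.2668, 0.1445]
ee_rot: [-3.142, 0.0, 2.886]
force: [0.6, -0.3, -0.8]
finger_gap: 0.332
grip_force: 20.0
t 38.97 tool mm [-0.9 -0.3 21.3] turn(tool z)deg 0 yaw 165.4 tcp [0.4889 0.2668 0.1445] F [ 0.61 -0.33 -0.78] grip 19.99 gap 0.332
```

```bash
python3 -m handwheel '[[0.025,-0.0005,0,0.008,0],[0.025,0,0,0.006,0],[0.025,0,0,0.003,0],[0.025,0,0,0.002,0],[0.025,0,0,0.001,0],[0.025,0,0,0,0]]'; python3 -m handwheel '[[0.025,0,0,0.001,0],[0.025,0,0,0,0]]';python3 -m handwheel '[[0.025,0,0,0.001,0],[0.025,0,0,0,0]]'
```

```text
clock: 39.47
tcp_pos: [0.4891, 0.2669, 0.1239]
ee_rot: [-3.141, -0.0, 2.887]
force: [-0.0, 0.7, -0.5]
finger_gap: 0.336
grip_force: 20.0
clock: 39.63
tcp_pos: [0.4895, 0.2671, 0.1233]
ee_rot: [3.141, 0.0, 2.887]
force: [-0.3, -0.3, -0.3]
finger_gap: 0.339
grip_force: 20.0
clock: 39.8
tcp_pos: [0.4899, 0.2673, 0.1232]
ee_rot: [3.141, 0.001, 2.887]
force: [-1.7, -0.4, 6.5]
finger_gap: 0.336
grip_force: 20.0
```

```bash
python3 -m handwheel '[[0.05,0,0,0,0],[0.05,0,0,0,0],[0.05,0,0,-0.01,0],[0.05,0,0,-0.02,0],[0.05,0,0,-0.03,0],[0.05,0,0,-0.02,0],[0.05,-0.008,-0.015,0,0],[0.05,-0.016,-0.03,0,0],[0.05,-0.016,-0.03,0,0],[0.05,-0.016,-0.03,0,0]]' && python3 -m handwheel '[[0.05,-0.016,-0.03,0,0],[0.05,-0.016,-0.03,0,0],[0.05,-0.016,-0.03,0,0],[0.05,-0.016,-0.03,0,0],[0.05,-0.016,-0.03,0,0],[0.05,-0.016,-0.03,0,0],[0.05,-0.016,-0.03,0,0],[0.05,-0.016,-0.03,0,0],[0.05,-0.016,-0.03,0,0],[0.05,-0.016,-0.03,0,0]]' && python3 -m handwheel '[[0.05,-0.016,-0.03,0,0],[0.05,-0.016,-0.03,0,0],[0.05,-0.008,-0.015,0,0],[0.05,0,0,0,0],[0.05,0,0,0,0],[0.05,0,0,0,0]]' ;python3 go.py .6155 -.262 .114
```

```text
clock: 40.63
tcp_pos: [0.5172, 0.1503, 0.2031]
ee_rot: [3.141, 0.001, 2.888]
force: [0.5, -0.0, -0.4]
finger_gap: 0.567
grip_force: 0.0
clock: 41.47
tcp_pos: [0.5963, -0.1811, 0.2029]
ee_rot: [-3.141, 0.0, 2.887]
force: [0.6, 0.4, 0.2]
finger_gap: 0.568
grip_force: 0.0
clock: 41.97
tcp_pos: [0.6154, -0.2606, 0.2021]
ee_rot: [3.141, -0.001, 2.887]
force: [-0.6, 0.2, 0.5]
finger_gap: 0.568
grip_force: 0.0
t 41.97 tool mm [-0.4 -1.3 88.1] turn(tool z)deg 0 yaw 165.4 tcp [ 0.6154 -0.2606  0.2021] F [-0.59  0.17  0.49] grip 0.0 gap 0.568
```

```bash
python3 -m handwheel '[[0.05,-0.0005,-0.001,0.02,0],[0.05,0,0,0.03,0],[0.05,0,0,0.02,0],[0.05,0,0,0.012,0],[0.05,0,0,0.006,0],[0.05,0,0,0,0],[0.025,0,0,0,0],[0.025,0,0,0,0],[0.025,0,0,0,0],[0.025,0,0,0,0]]' 20 && python3 -m handwheel '[[0.025,0,0,0,0],[0.025,0,0,0,0]]' && python3 -m handwheel '[[0.025,0,0,-0.01,0],[0.025,0,0,-0.02,0],[0.025,0,0,-0.03,0],[0.025,0,0,-0.03,0],[0.025,0,0,0,0],[0.025,0,0,0,0]]'; python3 go.py .5311 .191 .2
```

```text
clock: 42.8
tcp_pos: [0.617, -0.2635, 0.1155]
ee_rot: [-3.141, 0.002, 2.887]
force: [-0.5, 1.2, 3.5]
finger_gap: 0.338
grip_force: 20.0
clock: 42.97
tcp_pos: [0.6171, -0.2635, 0.1155]
ee_rot: [-3.141, 0.002, 2.887]
force: [0.6, 0.9, 5.4]
finger_gap: 0.338
grip_force: 20.0
clock: 43.47
tcp_pos: [0.6172, -0.2639, 0.2065]
ee_rot: [-3.14, 0.004, 2.887]
force: [-0.3, 0.1, -2.2]
finger_gap: 0.336
grip_force: 20.0
t 43.47 tool mm [198.  418.5   6.5] turn(tool z)deg 0 yaw 165.4 tcp [ 0.6172 -0.2639  0.2065] F [-0.26  0.12 -2.18] grip 20.0 gap 0.336
```

```bash
python3 -m handwheel '[[0.025,0.007,0.015,0,0],[0.025,0.0141,0.0299,0,0],[0.025,0.0141,0.0299,0,0],[0.025,0.0141,0.0299,0,0],[0.025,0.0141,0.0299,0,0],[0.025,0.0141,0.0299,0,0],[0.025,0.0141,0.0299,0,0],[0.025,0.0141,0.0299,0,0],[0.025,0.0141,0.0299,0,0],[0.025,0.0141,0.0299,0,0]]' && python3 -m handwheel '[[0.025,0.0141,0.0299,0,0],[0.025,0.0141,0.0299,0,0],[0.025,0.0141,0.0299,0,0],[0.025,0.0141,0.0299,0,0],[0.025,0.007,0.015,0,0],[0.025,0,0,0.01,0],[0.025,0,0,0.02,0],[0.025,0,0,0.02,0],[0.025,0,0,0.01,0],[0.025,0,0,0,0]]'; python3 -m handwheel '[[0.025,0,0,0,0],[0.025,0,0,0,0]]'; python3 go.py .5311 .191 .1235
```

```text
clock: 44.3
tcp_pos: [0.5553, 0.0478, 0.2021]
ee_rot: [-3.141, -0.004, 2.887]
force: [0.8, 0.1, -1.8]
finger_gap: 0.334
grip_force: 20.0
clock: 45.13
tcp_pos: [0.5274, 0.1906, 0.1404]
ee_rot: [-3.138, -0.007, 2.887]
force: [-0.0, 0.8, -1.0]
finger_gap: 0.339
grip_force: 20.0
clock: 45.3
tcp_pos: [0.5311, 0.1914, 0.1444]
ee_rot: [-3.142, 0.0, 2.886]
force: [0.5, -0.1, -1.2]
finger_gap: 0.333
grip_force: 20.0
t 45.3 tool mm [-0.1 -0.4 20.9] turn(tool z)deg 0 yaw 165.4 tcp [0.5311 0.1914 0.1444] F [ 0.47 -0.09 -1.25] grip 20.0 gap 0.333
```

```bash
python3 -m handwheel '[[0.025,0,0,0.008,0],[0.025,0,0,0.006,0],[0.025,0,0,0.003,0],[0.025,0,0,0.002,0],[0.025,0,0,0.001,0],[0.025,0,0,0,0]]'; python3 -m handwheel '[[0.025,0,0,0.001,0],[0.025,0,0,0,0]]';python3 -m handwheel '[[0.025,0,0,0.001,0],[0.025,0,0,0,0]]'
```

```text
clock: 45.8
tcp_pos: [0.5307, 0.1917, 0.1239]
ee_rot: [-3.141, -0.0, 2.887]
force: [0.2, -0.3, -1.9]
finger_gap: 0.337
grip_force: 20.0
clock: 45.97
tcp_pos: [0.5312, 0.1918, 0.1236]
ee_rot: [3.141, 0.001, 2.887]
force: [-0.2, 0.1, 1.3]
finger_gap: 0.341
grip_force: 20.0
clock: 46.13
tcp_pos: [0.5316, 0.1919, 0.1235]
ee_rot: [3.141, 0.002, 2.887]
force: [-2.8, -0.0, 8.7]
finger_gap: 0.338
grip_force: 20.0
```

Blue is down, so I'll release it, rise, move clear towards the base side and check everything.

```bash
python3 -m handwheel '[[0.05,0,0,0,0],[0.05,0,0,0,0],[0.05,0,0,-0.01,0],[0.05,0,0,-0.02,0],[0.05,0,0,-0.03,0],[0.05,0,0,-0.03,0],[0.05,0,0,-0.03,0],[0.05,-0.01,0.01,0,0],[0.05,-0.01,0.02,0,0],[0.05,0,0.02,0,0]]';  python3 -m handwheel '[[0.05,0,0,0,0],[0.05,0,0,0,0],[0.05,0,0,0,0],[0.05,0,0,0,0]]'
python3 - <<'E'
from h import *
s=snap("wrist");cv2.imwrite("pics/w6.png",s["img"]);C=cloud(s);z=C[...,2]
seat=dict(blue=(.5311,.191),orange=(.4897,.2663),green=(.5663,.3049))
for c in seat:
    m=mask(s,c)&(z>.122)&(z<.14)&near(C,seat[c],.04); P=C[m]
    if len(P): e=((P.max(0)+P.min(0))/2)[:2];print(c,np.median(P[:,2]).round(4),"offset mm",(1000*(e-seat[c])).round(1))
cv2.imwrite("pics/t6.png",snap("top")["img"])
E
```

```text
clock: 46.97
tcp_pos: [0.5651, 0.235, 0.2441]
ee_rot: [3.14, 0.004, 2.885]
force: [0.1, -0.1, -1.0]
finger_gap: 0.572
grip_force: 0.0
clock: 47.3
tcp_pos: [0.5621, 0.2343, 0.2421]
ee_rot: [-3.141, -0.001, 2.887]
force: [0.4, -0.0, -0.5]
finger_gap: 0.567
grip_force: 0.0
blue 0.1296 offset mm [-2.4  2.3]
orange 0.1296 offset mm [-1.5  2.1]
green 0.1296 offset mm [-1.6  0.3]
```

View pics/w6.png

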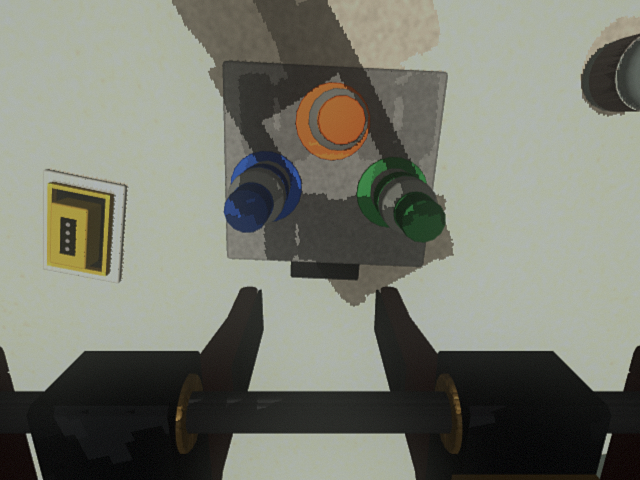

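View pics/t6.png

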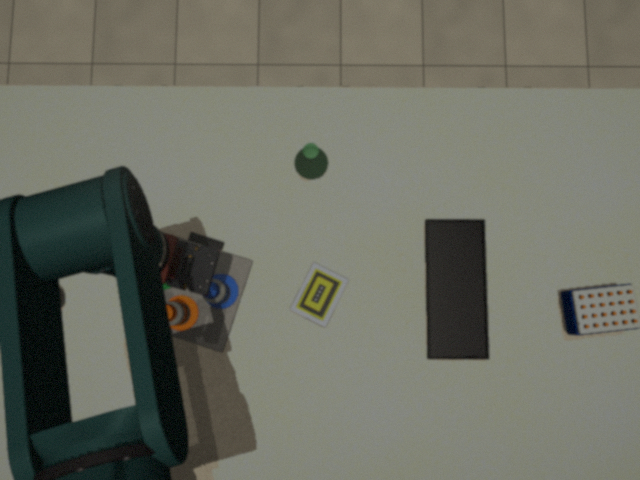

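The wrist view shows the three bottles upright on their own seats, with caps at (247,207), (341,118) and (420,217), each within 4 mm of its seat centre. The top view shows the cartridge centred in the dock at (319,293) and the flask where it was at (311,162).

```bash
python3 -c "
from bench import ctrl
print(ctrl.close_job())"
```

```text
the job is handed in; nothing more can be done
None
```

The job is handed in, though no verdict came back: the cartridge lies flat in the dock, the three bottles stand upright on their own seats (caps within 4 mm of centre), and the flask was not touched.

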